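# Clip the weight onto the glue press

## Robot

A 6-joint arm with a two-finger parallel gripper is mounted at the origin on the work surface; the furniture and walls round the work are solid. World frame = base frame: x ahead of the robot, y to its left, z up, the work surface at z = 0. Lengths are in m, angles in rad, forces in N, time in s.
With the tool pointing down it reaches from about 0.3 to 0.75 m from the base axis. Payload 8.5 kg.
Tool frame: the origin (TCP) lies midway between the tips of the shut fingers; the grasp point (between the pads) lies 19 mm behind it; z points along the fingers, x is the direction in which the jaws open and shut, and the axes are right-handed (so a half turn about z gives the same grasp; the last joint's range is limited). The gripper opens to 85 mm and grips with 20 to 120 N. Pads are 22 mm wide; open, the fingers measure 114 mm over their backs; the gripper's body (76 mm by 85 mm) begins 54 mm behind the grasp point. The pads swing forward as they close: fully open they stand 13 mm farther back than shut.
Start: joints at [0.915, 0.381, 1.297, -0, 1.464, -0.215], TCP at [0.235, 0.497, 0.231] pointing down, gripper open.
Joint ranges: [-3.11, 3.11], [-0.89, 2.33], [0.22, 2.48], [-1.42, 4.56], [0.17, 2.85], [-2.88, 2.88]. Speed limits (rad/s): [2.39, 2.39, 3.14, 3.14, 3.14, 3.14].

## Interface

Orientations are given as a 3x3 rotation matrix whose columns are the frame's x, y, z axes.
In Python, from rig import read_state, capture, get_calibration, close_job, recognise, tip_of gives the robot as it stands.
- The arm moves only by the tool carry_out, never from a script. Its argument "increments" is a list that holds one entry, the list of rows, each a list of 5 numbers: the opening, from -1 (shut) to 1 (fully open), then the shift along the tool's x, y, z in mm, then the turn about the tool's z in degrees. A call has 1 to 5 rows; each row shifts and turns the pose as measured when the row begins, along the tool's axes as they then stand; what a row does not reach is not made up. A row lasts 1/12 s, in which the tool goes at most 41.7 mm and 7.16 degrees, less where a joint would pass 70% of its speed; a pose out of reach is approached as far as the arm can. A call is refused whole if a number of a shift passes 41.7 or a number of a turn 7.16, either way. A call with a gripper value outside its range is refused whole. The fingers move at their own pace and stop on an object; the grip force is fixed at half the most. Time passes only in rows, so rows that do not move let the fingers close. It gives the time, the measured TCP pose, the force and the opening at its end, in the units of the state.
- read_state(): the state, without advancing time (a new reading comes with each control period).
- capture(name): name is "side" or "top"; returns (picture, depth): 480x640x3 uint8, red, green, blue; 480x640 float32, m along the optical axis (not along the pixel's ray), 0 where there is no reading.
- get_calibration(name): a dict with "fx", "fy", "cx", "cy" (pixels), "k1" (the pictures are not rectified: a ray, as slopes to the right and down, at radius r is drawn at 1 + k1 r^2 times it, then the intrinsics apply), "T" (4x4, takes a point from camera to world coordinates). Camera axes: x right, y down, z forward; pixel columns grow to the right and rows downward; lengths in m; the calibration is good to about 2 mm. A picture is of the moment at which its call begins. get_calibration takes no time and is no camera call.
- close_job(): hands the job in, once; it reports no verdict.
Trained networks look in the newest picture that a camera, given by its name, has taken for a name from the list of things; names that differ only in an ending like _2 or _b are one class to them, and where a whole thing is asked for, a point or a joint stands for the part that bears it (a point fixed in the world has none). Each returns a list of dicts, best first, with "p" (0 to 1); they miss things now and then, are a little off and sometimes report something else, mostly with a low value. They report only what shows in the picture. A call takes as long as a camera call. They do not tell look-alikes from the thing itself.
- recognise(camera, target): "centre" ([row, column] in pixels, amid what is visible of it).
- tip_of(camera, target): "centre" ([row, column] in pixels: a listed point, or the origin of a listed thing).
The state is a dict: "t": time; "joints": joint angles; "qvel": joint speeds; "joint_efforts": joint torques, N m; "position": TCP position; "ee_rot": TCP orientation; "contact_force": force on the tool from outside, world axes, zero at the start; "torque": the same for the moment, N m; "width": finger opening in m.
Only numpy, scipy, OpenCV 4.12 (cv2) and the standard library are available. Lean on these libraries where they do the work, as an engineer would, in place of code of your own. Each camera call takes 0.05 s, during which the arm holds its last target.

## Task

A glued joint sits under the arm of the small glue press. Clip the snap hook of the larger of the two round weights onto the front bar of the steel eye at the free end of the press arm, through the hook's sprung gate, and let the weight hang there freely, at rest, with the gate closed again. Leave the smaller weight standing where it is.

Things in the scene. Friction and masses are not known exactly. Their poses are not given: they have to be found in the camera images.
- big_weight: Larger weight, 0.3-0.65 kg: steel cylinder 52 mm wide, 50 tall, rigid snap hook on top. Origin: centre of underside, z up. Hook of 8 mm bar in the x-z plane: bottom bar z=60, spine x=-24, arch over x=0 (inside top z=124), nose x=24 (underside z=100), mouth on +x side. Grip the top lug: 12 mm thick along y, 24 wide, z=132 to 168. Hung on an 8 mm bar, that bar's centre is at z=120.
- big_gate (a joint): Larger weight's sprung gate: brass rod 38 mm long closing the mouth, hinged at its foot (x=24, z=60 mm of the weight) about y. 0 = shut against the nose; grows inward (to -x), 1.2 rad at most; needs 1 to 4 N. An 8 mm bar along y enters best at z=89 mm of the weight; the gate springs shut behind it once it is past about x=-5 mm.
- small_weight: Smaller weight, not to be used: steel cylinder 34 mm in diameter and 34 mm tall with a snap hook of the same size and kind, 152 mm tall in all, standing upright. Origin: centre of its underside.
- eye (a point): Middle of the eye's front bar, 145 mm above the table: level rectangular loop of 8 mm steel bar at the front end of the fixed press's arm, 76 mm wide. Front bar along y (52 mm straight); +x points into the loop (clear 51 mm deep, 58 wide) and back along the arm; z up. Free space before, above, below; base board starts 65 mm behind; arm top 14 mm above the bar's centre, screw 155 mm back 33.
Mind the look-alikes: they are no part of the job. Leave any brown or red look-alike of the big_weight alone.

How it is judged:
By the outcome, as a careful person would: the job done as asked, in the order asked, and still so for the second after the job is handed in, with the robot touching nothing.
It also fails if it takes over 45 s, if anything falls off the work surface, if the arm or the gripper's body presses on something with over 40 N, if the wrist force passes 120 N, or if a joint passes its speed limit or range.

## Working session

There is one attempt and no reset: what is moved stays moved. The work goes in short steps, Python scripts to look and compute and a tool call to move; the robot and the scene stay as the last step left them, time stands still between calls to the robot, and variables do not carry over. Pictures are saved under pics/ and viewed, and the job is handed in when it is done.

Besides the shell and the picture viewer there is one more tool, called after "Call:" as name([rows], argument=value, ...), one row to a line, values as JSON. carry_out: Moves the arm, as the interface text tells. Its arguments: {"type":"object","properties":{"increments":{"type":"array","items":{"type":"array","items":{"type":"array","items":{"type":"number"}}}}},"required":["increments"]}

```bash
ls; mkdir -p pics
python3 - <<'E'
from rig import *
import cv2,numpy as np
for n in("side","top"):
    p,d=capture(n); cv2.imwrite(f"pics/{n}0.png",p[:,:,::-1]); np.save(f"{n}_d.npy",d); c=get_calibration(n); print(n,{k:(np.round(v,3).tolist()) for k,v in c.items()})
    for t in("big_weight","small_weight","eye","big_gate"):
        try: print(t,"rec",recognise(n,t))
        except Exception as e: print(e)
        try: print(t,"tip",tip_of(n,t))
        except Exception as e: print(e)
s=read_state();print({k:np.round(v,3).tolist() for k,v in s.items()})
E
```

```text
pics
side {'fx': 592.598, 'fy': 592.598, 'cx': 325.881, 'cy': 242.722, 'k1': -0.086, 'T': [[0.877, -0.27, 0.397, -0.116], [-0.48, -0.526, 0.702, -1.018], [0.019, -0.807, -0.591, 0.89], [0.0, 0.0, 0.0, 1.0]]}
big_weight rec [{'centre': [371.4, 318.2], 'p': 0.95}, {'centre': [196.2, 320.1], 'p': 0.87}, {'centre': [264.8, 347.9], 'p': 0.66}]
big_weight tip [{'centre': [387.8, 318.4], 'p': 0.97}, {'centre': [211.7, 320.9], 'p': 0.9}, {'centre': [281.0, 347.6], 'p': 0.57}]
small_weight rec [{'centre': [329.1, 386.6], 'p': 0.7}]
small_weight tip [{'centre': [346.5, 384.6], 'p': 0.96}]
eye rec [{'centre': [177.0, 382.8], 'p': 0.92}]
eye tip [{'centre': [183.1, 328.0], 'p': 0.65}]
big_gate rec [{'centre': [370.9, 335.6], 'p': 0.57}, {'centre': [189.9, 319.0], 'p': 0.36}]
it knows: big_weight, eye, small_weight
top {'fx': 453.387, 'fy': 453.387, 'cx': 317.695, 'cy': 245.762, 'k1': -0.097, 'T': [[-0.026, -0.995, 0.092, 0.326], [-1.0, 0.024, -0.016, -0.085], [0.013, -0.093, -0.996, 0.997], [0.0, 0.0, 0.0, 1.0]]}
big_weight rec [{'centre': [318.2, 449.2], 'p': 0.93}, {'centre': [186.4, 183.3], '
[... 159 characters left out ...]
.0, 187.4], 'p': 0.75}]
small_weight rec [{'centre': [244.6, 430.2], 'p': 0.69}]
small_weight tip [{'centre': [248.4, 423.9], 'p': 0.95}]
eye rec [{'centre': [128.9, 227.8], 'p': 0.81}]
eye tip [{'centre': [195.7, 218.6], 'p': 0.9}]
big_gate rec [{'centre': [125.5, 229.6], 'p': 0.63}]
it knows: big_weight, eye, small_weight
{'t': 0.8, 'joints': [0.915, 0.381, 1.297, 0.0, 1.464, -0.215], 'qvel': [-0.0, -0.0, 0.0, 0.0, -0.001, -0.001], 'joint_efforts': [0.001, -44.829, -23.145, -0.0, 0.001, 0.0], 'position': [0.235, 0.497, 0.231], 'ee_rot': [[0.427, 0.904, 0.0], [0.904, -0.427, 0.0], [0.0, -0.0, -1.0]], 'contact_force': [0.058, -0.185, -0.216], 'torque': [0.022, -0.009, 0.022], 'width': 0.085}
```

View pics/side0.png

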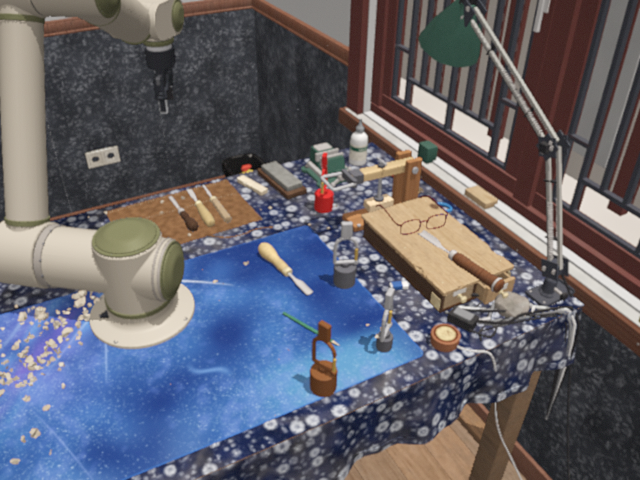

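View pics/top0.png

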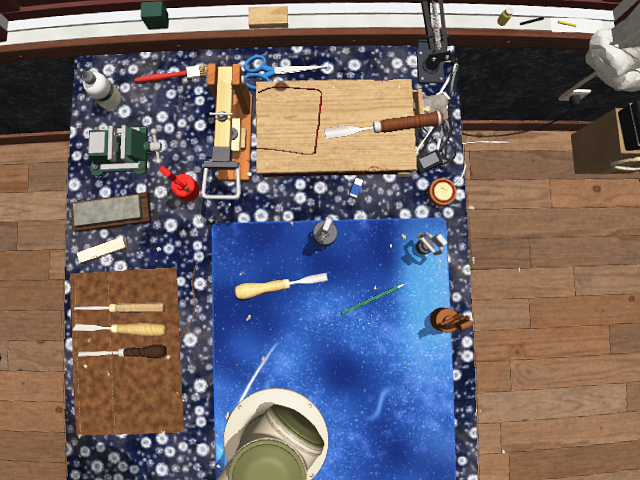

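The big weight is the grey one at side (265,348) and top (234,326). The brown one at side (371,318) and the red one at side (196,320), which stands right beside the eye, are look-alikes. Next I'll zoom in and get positions.

```bash
cat > h.py <<'E'
import numpy as np,cv2
from rig import *
def ray(n,rc):
    c=get_calibration(n); r,cc=rc
    K=np.array([[c['fx'],0,c['cx']],[0,c['fy'],c['cy']],[0,0,1.]])
    u=cv2.undistortPoints(np.array([[[cc,r]]],float),K,np.array([c['k1'],0,0,0,0.]))[0,0]
    T=np.array(c['T']); return T[:3,3],T[:3,:3]@np.array([u[0],u[1],1.])
def at_z(n,rc,z):
    o,d=ray(n,rc); return o+d*(z-o[2])/d[2]
def at_depth(n,rc,dep):
    o,d=ray(n,rc); return o+d*dep
def tri(a,b):
    o1,d1=ray("side",a);o2,d2=ray("top",b)
    s=np.linalg.lstsq(np.c_[d1,-d2],o2-o1,rcond=None)[0]
    p,q=o1+s[0]*d1,o2+s[1]*d2
    return (p+q)/2,np.linalg.norm(p-q)
def proj(n,P):
    c=get_calibration(n);T=np.array(c['T']);p=T[:3,:3].T@(np.asarray(P,float)-T[:3,3])
    x,y=p[0]/p[2],p[1]/p[2];f=1+c['k1']*(x*x+y*y)
    return np.array([c['fy']*y*f+c['cy'],c['fx']*x*f+c['cx']])
def cloud(n,d):
    c=get_calibration(n);K=np.array([[c['fx'],0,c['cx']],[0,c['fy'],c['cy']],[0,0,1.]])
    v,u=np.mgrid[0:480,0:640]
    q=cv2.undistortPoints(np.stack([u,v],-1).reshape(-1,1,2).astype(float),K,np.array([c['k1'],0,0,0,0.])).reshape(480,640,2)
    T=np.array(c['T']); return np.concatenate([q*d[...,None],d[...,None]],-1)@T[:3,:3].T+T[:3,3]
def crop(img,r0,r1,c0,c1,f,name):
    cv2.imwrite(name,cv2.resize(img[r0:r1,c0:c1],None,fx=f,fy=f,interpolation=cv2.INTER_CUBIC))
E
python3 - <<'E'
from h import *
s=cv2.imread("pics/side0.png");t=cv2.imread("pics/top0.png")
a=cv2.resize(s[215:295,300:400],None,fx=4,fy=4,interpolation=2);b=cv2.resize(t[200:280,280:380],None,fx=4,fy=4,interpolation=2)
c=cv2.resize(s[140:220,300:400],None,fx=4,fy=4,interpolation=2);d=cv2.resize(t[130:210,160:260],None,fx=4,fy=4,interpolation=2)
cv2.imwrite("pics/zoom.png",np.vstack([np.hstack([a,b])[:300],np.hstack([c,d])[:300]]))
print("eye tri",tri((183.1,328),(195.7,218.6)), at_z("side",(183.1,328),.145),at_z("top",(195.7,218.6),.145))
print("big",tri((281,347.6),(238.8,326.2)),at_z("side",(281,347.6),0),at_z("top",(238.8,326.2),0))
print("small",tri((346.5,384.6),(248.4,423.9)))
print("red",at_z("side",(211.7,320.9),0),at_z("top",(188,187.4),0))
E
```

```text
eye tri (array([0.50881394, 0.08797434, 0.14193759]), np.float64(0.005451976602363268)) [0.5089013  0.08264389 0.145     ] [0.5056779  0.08849524 0.145     ]
big (array([ 0.44029326, -0.12365557,  0.00931395]), np.float64(0.01758278356602632)) [ 0.45468426 -0.11719513  0.        ] [ 0.43340751 -0.11998139  0.        ]
small (array([ 0.40938548, -0.33727603,  0.00551889]), np.float64(0.00691374374363122))
red [0.53906908 0.17115431 0.        ] [0.55590987 0.18872685 0.        ]
```

View pics/zoom.png

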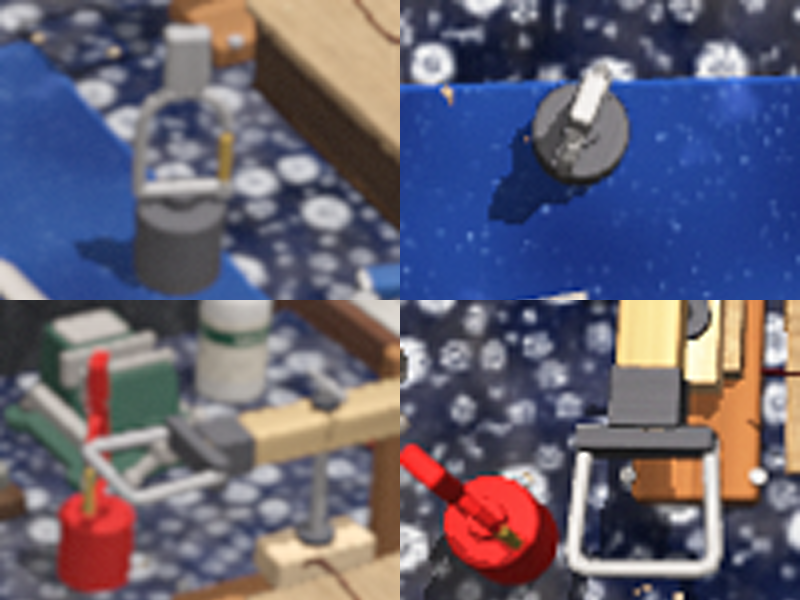

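Run:
```python
from h import *
P={n:cloud(n,np.load(n+"_d.npy")) for n in("side","top")}
for n in P:
    Q=P[n].reshape(-1,3); m=(abs(Q[:,0]-.445)<.06)&(abs(Q[:,1]+.12)<.06)
    Q=Q[m]
    for lo,hi in((.045,.054),(.054,.066),(.066,.1),(.1,.13),(.13,.16),(.16,.175)):
        q=Q[(Q[:,2]>lo)&(Q[:,2]<hi)]
        if len(q)>3:
            w,v=np.linalg.eigh(np.cov(q[:,:2].T)); print(n,lo,len(q),q.mean(0).round(4),np.sqrt(w).round(4),np.degrees(np.arctan2(v[1,1],v[0,1])).round(1), q.min(0).round(3),q.max(0).round(3))
    # eye
    Q=P[n].reshape(-1,3); m=(Q[:,0]>.48)&(Q[:,0]<.60)&(abs(Q[:,1]-.088)<.055)&(Q[:,2]>.13)&(Q[:,2]<.165)
    q=Q[m]; print(n,"eye",len(q),q.mean(0).round(4),q.min(0).round(3),q.max(0).round(3))
    print("top of cylinder etc")
# pixel measure in top of eye corners
```

```text
side 0.045 178 [ 0.438  -0.1291  0.051 ] [0.0114 0.0145] 158.0 [ 0.416 -0.146  0.045] [ 0.467 -0.092  0.054]
side 0.054 112 [ 0.44   -0.1236  0.0601] [0.0071 0.0134] 161.5 [ 0.417 -0.14   0.054] [ 0.469 -0.098  0.066]
side 0.066 114 [ 0.4421 -0.121   0.0794] [0.0025 0.0218] 157.2 [ 0.416 -0.137  0.066] [ 0.469 -0.107  0.099]
side 0.1 96 [ 0.4397 -0.12    0.1173] [0.0024 0.0206] 156.4 [ 0.416 -0.135  0.1  ] [ 0.466 -0.105  0.13 ]
side 0.13 124 [ 0.4401 -0.1231  0.1452] [0.0024 0.0074] 159.5 [ 0.427 -0.13   0.13 ] [ 0.456 -0.114  0.16 ]
side 0.16 74 [ 0.4402 -0.1209  0.1674] [0.0038 0.0069] 163.0 [ 0.427 -0.13   0.16 ] [ 0.452 -0.11   0.174]
side eye 502 [0.5548 0.0749 0.1512] [0.497 0.037 0.132] [0.6   0.123 0.164]
top of cylinder etc
top 0.045 269 [ 0.4412 -0.1148  0.0515] [0.0126 0.0154] 69.4 [ 0.417 -0.139  0.046] [ 0.468 -0.091  0.054]
top 0.054 72 [ 0.4392 -0.1165  0.0576] [0.0104 0.0121] 83.4 [ 0.417 -0.139  0.054] [ 0.463 -0.091  0.065]
top 0.066 10 [ 0.4317 -0.1124  0.0798] [0.0019 0.0257] 151.7 [ 0.417 -0.131  0.066] [ 0.467 -0.102  0.095]
top 0.1 46 [ 0.4332 -0.1115  0.1219] [0.0023 0.0184] 156.6 [ 0.417 -0.126  0.103] [ 0.465 -0.102  0.13 ]
top 0.13 15 [ 0.4321 -0.1115  0.1446] [0.0022 0.0039] 117.1 [ 0.429 -0.121  0.131] [ 0.44  -0.107  0.159]
top 0.16 83 [ 0.442  -0.1153  0.1697] [0.0034 0.0068] 156.7 [ 0.43  -0.124  0.162] [ 0.454 -0.107  0.174]
top eye 980 [0.5535 0.0827 0.1531] [0.499 0.046 0.132] [0.6   0.122 0.164]
top of cylinder etc
```

Run:
```python
from h import *
P={n:cloud(n,np.load(n+"_d.npy")) for n in("side","top")}
for n in P:
    Q=P[n].reshape(-1,3)
    m=(Q[:,0]>.49)&(Q[:,0]<.522)&(Q[:,1]>.05)&(Q[:,1]<.122)&(Q[:,2]>.12)&(Q[:,2]<.17);q=Q[m]
    vx,vy,x0,y0=cv2.fitLine(q[:,:2].astype(np.float32),cv2.DIST_HUBER,0,.001,.001).ravel()
    print(n,len(q),q.mean(0).round(4),np.median(q,0).round(4),q.min(0).round(3),q.max(0).round(3),"dir",np.degrees(np.arctan2(vy,vx)),(x0,y0))
    # side bars: rows at x in .525-.55
    for lo,hi in((.03,.07),(.105,.14)):
        m=(Q[:,0]>.522)&(Q[:,0]<.548)&(Q[:,1]>lo)&(Q[:,1]<hi)&(Q[:,2]>.13)&(Q[:,2]<.165);q=Q[m]
        if len(q)>5:
            vx,vy,x0,y0=cv2.fitLine(q[:,:2].astype(np.float32),cv2.DIST_HUBER,0,.001,.001).ravel(); print("  bar",len(q),q.mean(0).round(4),np.degrees(np.arctan2(vy,vx)))
    m=(Q[:,0]>.48)&(Q[:,0]<.62)&(Q[:,1]>.13)&(Q[:,1]<.25)&(Q[:,2]>.12)&(Q[:,2]<.19);q=Q[m]
    print(" red high",len(q),q.mean(0).round(3),q.min(0).round(3),q.max(0).round(3))
t=cv2.imread("pics/top0.png")[180:210,195:250]
b=t.min(2)
for c in range(205,240,3):
    col=cv2.imread("pics/top0.png")[185:206,c].min(1).astype(float); r=np.arange(185,206); w=np.clip(col-120,0,None); rr=(w*r).sum()/w.sum(); print(c,round(rr,2),at_z("top",(rr,c),.147).round(4))
```

```text
side 74 [0.5053 0.0862 0.1489] [0.5025 0.0847 0.149 ] [0.497 0.05  0.143] [0.522 0.118 0.155] dir 80.128456 (np.float32(0.5041818), np.float32(0.08204462))
  bar 32 [0.5343 0.0459 0.149 ] -4.626131
  bar 27 [0.5353 0.1114 0.1483] -13.157493
 red high 111 [0.547 0.177 0.149] [0.532 0.162 0.12 ] [0.565 0.195 0.172]
top 197 [0.5055 0.089  0.1485] [0.5037 0.0928 0.1485] [0.499 0.05  0.144] [0.522 0.122 0.152] dir 86.73673 (np.float32(0.50370806), np.float32(0.08869082))
  bar 61 [0.535  0.0506 0.1485] 0.9686467
  bar 56 [0.535  0.1157 0.1486] -5.9999194
 red high 146 [0.547 0.181 0.153] [0.536 0.166 0.12 ] [0.561 0.196 0.17 ]
205 192.52 [0.5122 0.1143 0.147 ]
208 199.95 [0.4976 0.1084 0.147 ]
211 196.32 [0.5045 0.1027 0.147 ]
214 196.34 [0.5043 0.0969 0.147 ]
217 196.34 [0.5041 0.0912 0.147 ]
220 196.36 [0.5039 0.0854 0.147 ]
223 196.66 [0.5032 0.0796 0.147 ]
226 196.38 [0.5035 0.0739 0.147 ]
229 197.09 [0.502  0.0682 0.147 ]
232 195.69 [0.5046 0.0624 0.147 ]
235 194.47 [0.5068 0.0566 0.147 ]
238 190.33 [0.5147 0.0509 0.147 ]
```

Call:
carry_out([
  [[1, -29, 28, 0, 0], [1, -29, 28, 0, 0], [1, -29, 28, 0, 0], [1, -29, 28, 0, 0], [1, -29, 28, 0, 0]],
])

```text
t: 1.22
position: [0.2992, 0.3054, 0.2298]
ee_rot: [[0.417, 0.909, 0.0], [0.909, -0.417, 0.002], [0.002, -0.001, -1.0]]
contact_force: [2.0, 0.4, 0.5]
width: 0.0851
```

Call:
carry_out([
  [[1, -29, 28, 0, 0], [1, -29, 28, 0, 0], [1, -29, 28, 0, 0], [1, -29, 28, 0, 0], [1, -29, 28, 0, 0]],
])

```text
t: 1.63
position: [0.3661, 0.1078, 0.2306]
ee_rot: [[0.414, 0.91, 0.004], [0.91, -0.414, 0.002], [0.004, 0.003, -1.0]]
contact_force: [1.2, 0.8, -0.1]
width: 0.0853
```

Call:
carry_out([
  [[1, -29, 28, 0, 0], [1, -29, 28, 0, 0], [1, -29, 28, 0, 0], [1, -26, 25, 0, -1], [1, -10, 10, 0, -1]],
])

```text
t: 2.05
position: [0.4249, -0.0646, 0.2319]
ee_rot: [[0.386, 0.922, 0.009], [0.922, -0.386, 0.001], [0.004, 0.008, -1.0]]
contact_force: [0.1, 0.4, 0.9]
width: 0.0861
```

Call:
carry_out([
  [[1, -21, 17, 0, 0], [1, -18, 15, 0, 0], [0.2, -3, 2, 0, 0], [0.2, 0, 0, 0, 0]],
])

```text
t: 2.38
position: [0.4411, -0.1233, 0.2318]
ee_rot: [[0.391, 0.92, 0.009], [0.921, -0.391, 0.0], [0.004, 0.008, -1.0]]
contact_force: [-1.0, 0.5, 0.2]
width: 0.0641
```

Run:
```python
from h import *
st=read_state();print(st['position'],st['width'],np.round(st['ee_rot'],3).tolist())
a,da=capture("side");b,db=capture("top")
np.save("side_d1.npy",da)
a=a[:,:,::-1];b=b[:,:,::-1]
cv2.imwrite("pics/z1.png",np.hstack([cv2.resize(a[170:300,290:420],(400,400),interpolation=2),cv2.resize(b[150:280,260:390],(400,400),interpolation=2)]))
```

```text
[ 0.44113992 -0.12325845  0.23176862] 0.06412632344738342 [[0.391, 0.92, 0.009], [0.921, -0.391, 0.0], [0.004, 0.008, -1.0]]
```

View pics/z1.png

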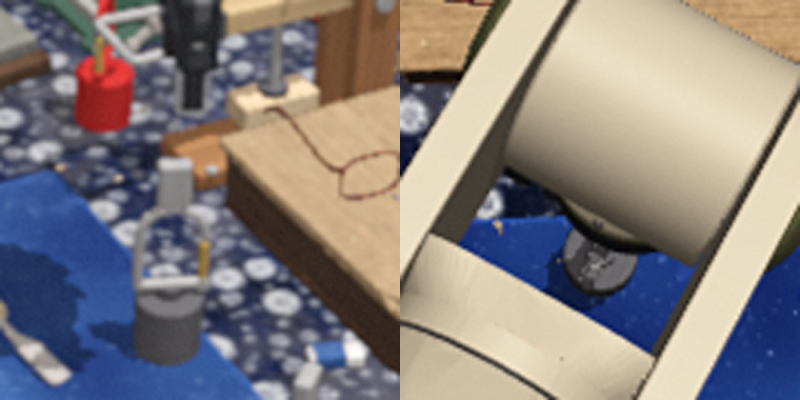

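Run:
```python
from h import *
st=read_state()
print("tcp",proj("side",st['position']), "lug top", proj("side",(.4405,-.1165,.168)),proj("side",(.4405,-.1165,.0)),"straight up from lug", proj("side",(.4405,-.1165,.2318)))
```

```text
tcp [199.10694509 347.62855989] lug top [223.0471245  344.98307231] [282.62997284 342.19894621] straight up from lug [197.94104366 346.1466451 ]
```

Call:
carry_out([
  [[0.2, 6, -3, 10, 0], [0.2, 0, 0, 28, 0], [0.2, 0, 0, 28, 0], [0.2, 0, 0, 24, 0], [0.2, 0, 0, 6, 0]],
])

```text
t: 2.9
position: [0.4416, -0.1098, 0.1362]
ee_rot: [[0.384, 0.923, 0.017], [0.924, -0.384, -0.003], [0.004, 0.017, -1.0]]
contact_force: [-1.0, 1.0, -0.6]
width: 0.0508
```

Run:
```python
from h import *
st=read_state();print(st['position'],st['width'],st['contact_force'])
a,da=capture("side")
a=a[:,:,::-1]
cv2.imwrite("pics/z2.png",cv2.resize(a[190:300,290:420],None,fx=5,fy=5,interpolation=2))
```

```text
[ 0.44158069 -0.10976268  0.13615694] 0.050789671654392125 [-0.9722814   0.96476531 -0.63527363]
```

View pics/z2.png

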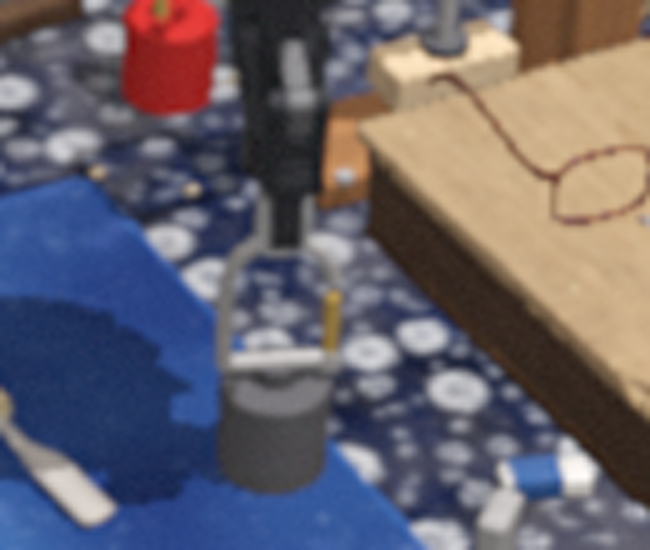

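Call:
carry_out([
  [[0.2, -6, 1.5, 0, 0], [0.2, 0, 0, 0, 0], [-1, 0, 0, 0, 0], [-1, 0, 0, 0, 0], [-1, 0, 0, 0, 0]],
])

```text
t: 3.37
position: [0.4424, -0.116, 0.1414]
ee_rot: [[0.381, 0.924, 0.023], [0.924, -0.381, -0.007], [0.003, 0.024, -1.0]]
contact_force: [0.0, -0.8, -0.3]
width: 0.0155
```

Call:
carry_out([
  [[-1, 0, 0, 0, 0], [-1, 0, 0, 0, 0], [-1, 0, 0, 0, 0]],
])

```text
t: 3.62
position: [0.4422, -0.116, 0.1419]
ee_rot: [[0.382, 0.924, 0.023], [0.924, -0.382, -0.007], [0.003, 0.024, -1.0]]
contact_force: [0.4, -0.5, -3.8]
width: 0.0106
```

Call:
carry_out([
  [[-1, 0, 0, -15, 0], [-1, 0, 0, -25, 0], [-1, 0, 0, -16, 0], [-1, 0, 0, 0, 0]],
])

```text
t: 3.95
position: [0.4394, -0.1148, 0.1978]
ee_rot: [[0.382, 0.924, 0.017], [0.924, -0.382, -0.003], [0.004, 0.017, -1.0]]
contact_force: [0.8, 0.7, -3.1]
width: 0.0113
```

Run:
```python
from h import *
st=read_state();print(st['position'],st['width'],st['contact_force'],np.round(st['torque'],3))
a,da=capture("side")
np.save("side_d3.npy",da)
a=a[:,:,::-1];cv2.imwrite("pics/full3.png",a)
cv2.imwrite("pics/z3.png",cv2.resize(a[150:280,280:420],None,fx=4,fy=4,interpolation=2))
```

```text
[ 0.43943487 -0.1147868   0.19779823] 0.011261668273690953 [ 0.82557935  0.6656196  -3.13632334] [-0.007  0.014 -0.017]
```

View pics/z3.png

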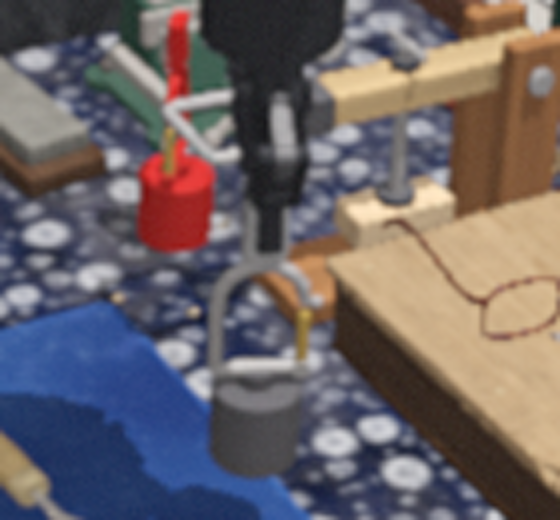

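Call:
carry_out([
  [[-1, 31, -11, 0, -5], [-1, 32, -8.5, 0, -5], [-1, 32.5, -6, 0, -5], [-1, 33, -3, 0, -5], [-1, 33, 0, 0, 0]],
])

```text
t: 4.42
position: [0.4444, 0.0511, 0.1897]
ee_rot: [[0.037, 0.999, 0.008], [0.999, -0.037, -0.002], [-0.002, 0.008, -1.0]]
contact_force: [0.6, 0.3, -3.5]
width: 0.0107
```

Call:
carry_out([
  [[-1, 20, 0, -6, 0], [-1, 8, 0, -2, 0], [-1, 0, 0, 0, 0]],
])

```text
t: 4.67
position: [0.4426, 0.0857, 0.1934]
ee_rot: [[0.03, 1.0, 0.0], [1.0, -0.03, 0.0], [0.0, 0.0, -1.0]]
contact_force: [-0.3, -0.1, -4.3]
width: 0.0106
```

```bash
cat > look.py <<'E'
from h import *
import sys
k=sys.argv[1]
st=read_state();print(st['t'],st['position'],st['width'],np.round(st['contact_force'],2),np.round(st['torque'],3));print(np.round(st['ee_rot'],3).tolist())
a,da=capture("side");b,db=capture("top")
np.save(f"side_d{k}.npy",da);np.save(f"top_d{k}.npy",db)
a=a[:,:,::-1];b=b[:,:,::-1]
cv2.imwrite(f"pics/s{k}.png",a);cv2.imwrite(f"pics/t{k}.png",b)
cv2.imwrite(f"pics/z{k}.png",np.hstack([cv2.resize(a[110:260,250:400],(600,600),interpolation=2)[:, :],cv2.resize(b[130:280,180:230],(200,600),interpolation=2)]))
E
python3 look.py 4
```

```text
4.6667 [0.44256963 0.08573151 0.1934251 ] 0.010578071059343507 [-0.34 -0.07 -4.29] [ 0.046 -0.028  0.006]
[[0.03, 1.0, 0.0], [1.0, -0.03, 0.0], [0.0, 0.0, -1.0]]
```

View pics/z4.png

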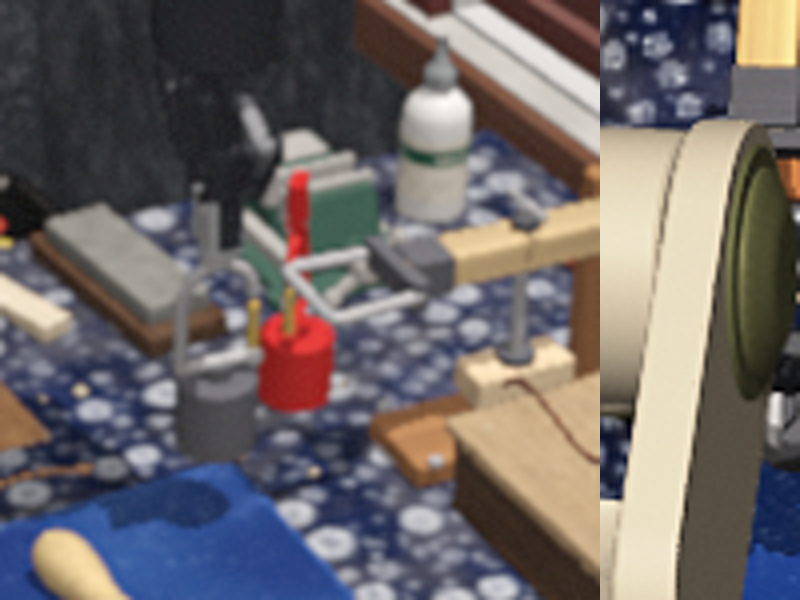

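Run:
```python
from h import *
d=np.load("side_d4.npy");im=cv2.imread("pics/s4.png")
Q=cloud("side",d)
m=(Q[...,0]>.405)&(Q[...,0]<.482)&(Q[...,1]>.04)&(Q[...,1]<.125)&(Q[...,2]>.03)&(Q[...,2]<.22)
rows,cols=np.where(m);print(rows.min(),rows.max(),cols.min(),cols.max())
for lo in np.arange(.03,.22,.01):
    q=Q[m&(Q[...,2]>lo)&(Q[...,2]<=lo+.01)]
    if len(q): print(round(lo,3),len(q),q.mean(0).round(4),q.min(0).round(3),q.max(0).round(3))
# gate: brass pixels
hsv=cv2.cvtColor(im,cv2.COLOR_BGR2HSV);g=m&(hsv[...,0]>12)&(hsv[...,0]<32)&(hsv[...,1]>110)
q=Q[g];print("gate",len(q),q.mean(0),q.min(0),q.max(0))
# expected
P0=np.array([.4426,.0836,.0514])
for nm,p in dict(cyltop=(0,-.026,.05),bottombar=(0,-.004,.06),archtop=(0,0,.132),gate=(.024,-.003,.075),nose=(.024,0,.104),bot=(0,-.026,0)).items(): print(nm,proj("side",P0+p))
print("bar",proj("side",(.503,.081,.145)))
```

```text
161 225 293 314
0.05 29 [0.4317 0.0672 0.0575] [0.415 0.058 0.052] [0.457 0.094 0.06 ]
0.06 66 [0.4312 0.0664 0.0654] [0.413 0.055 0.06 ] [0.461 0.091 0.07 ]
0.07 71 [0.4314 0.0655 0.0753] [0.412 0.054 0.07 ] [0.461 0.089 0.08 ]
0.08 70 [0.4303 0.0671 0.0847] [0.414 0.054 0.08 ] [0.459 0.093 0.09 ]
0.09 70 [0.4324 0.066  0.0949] [0.413 0.054 0.09 ] [0.461 0.095 0.1  ]
0.1 152 [0.4362 0.0734 0.1045] [0.414 0.055 0.1  ] [0.465 0.109 0.11 ]
0.11 85 [0.4413 0.0808 0.1157] [0.411 0.071 0.11 ] [0.468 0.094 0.12 ]
0.12 24 [0.4392 0.0815 0.1245] [0.412 0.074 0.12 ] [0.467 0.087 0.13 ]
0.13 24 [0.4384 0.0818 0.135 ] [0.412 0.074 0.13 ] [0.468 0.088 0.14 ]
0.14 27 [0.4396 0.0824 0.1449] [0.412 0.077 0.14 ] [0.468 0.088 0.15 ]
0.15 19 [0.4269 0.0827 0.1552] [0.413 0.078 0.151] [0.464 0.088 0.16 ]
0.16 25 [0.438  0.0813 0.1653] [0.413 0.077 0.16 ] [0.468 0.087 0.17 ]
0.17 37 [0.4402 0.0821 0.1755] [0.416 0.077 0.17 ] [0.466 0.091 0.18 ]
0.18 35 [0.4382 0.0808 0.1846] [0.425 0.076 0.18 ] [0.455 0.086 0.19 ]
0.19 28 [0.4383 0.0776 0.1956] [0.429 0.069 0.19 ] [0.455 0.096 0.2  ]
0.2 44 [0.4368 0.0743 0.2055] [0.429 0.062 0.2  ] [0.45  0.096 0.21 ]
0.21 46 [0.4378 0.0742 0.2146] [0.43  0.063 0.21 ] [0.454 0.097 0.22 ]
gate 18 [0.46498407 0.08053811 0.13698668] [0.46159279 0.07376798 0.12158687] [0.46808963 0.08459638 0.14945437]
cyltop [209.50353464 308.7464304 ]
bottombar [201.72254365 304.63554905]
archtop [175.39297313 303.83735825]
gate [193.98538904 313.15378679]
nose [183.21837176 312.66469421]
bot [226.38890917 308.69452359]
bar [183.95329574 326.22372679]
```

Call:
carry_out([
  [[-1, -1, 10, -5, 0], [-1, 0, 10, 0, 0], [-1, 0, 5, 0, 0], [-1, 0, 0, 0, 0]],
])

```text
t: 5.1
position: [0.469, 0.0777, 0.1965]
ee_rot: [[0.037, 0.999, -0.003], [0.999, -0.037, -0.001], [-0.001, -0.003, -1.0]]
contact_force: [-0.1, 0.0, -4.4]
width: 0.0109
```

```bash
python3 look.py 5
```

```text
5.1 [0.46896556 0.07774537 0.19646845] 0.01088021339906471 [-0.13  0.03 -4.44] [-0.059 -0.09  -0.089]
[[0.037, 0.999, -0.003], [0.999, -0.037, -0.001], [-0.001, -0.003, -1.0]]
```

View pics/z5.png

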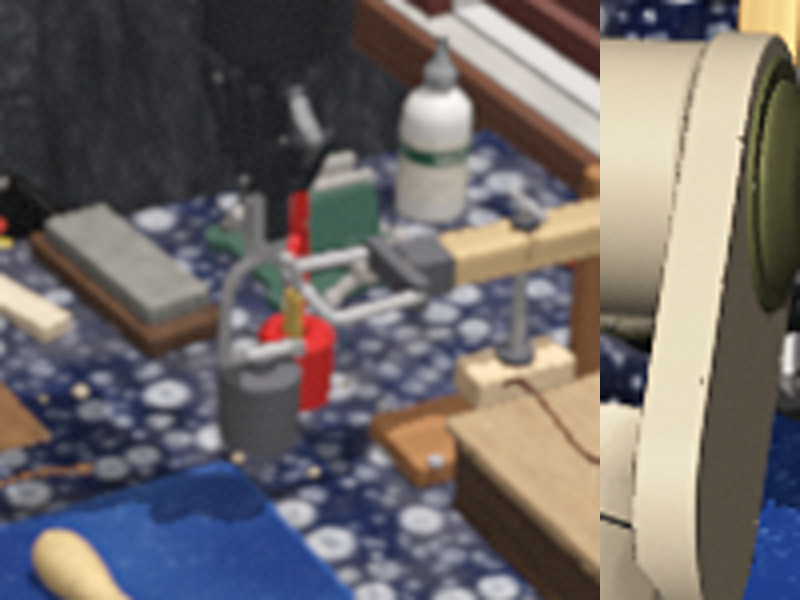

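Run:
```python
from h import *
d=np.load("side_d5.npy");im=cv2.imread("pics/s5.png")
Q=cloud("side",d)
m=(Q[...,0]>.43)&(Q[...,0]<.497)&(Q[...,1]>.03)&(Q[...,1]<.11)&(Q[...,2]>.03)&(Q[...,2]<.22)
z=Q[...,2][m];h=np.histogram(z,np.arange(.046,.2,.003));print([(round(b,3),int(n)) for b,n in zip(h[1],h[0])])
for lo,hi in((.06,.095),(.12,.155),):
    q=Q[m&(Q[...,2]>lo)&(Q[...,2]<hi)];print(q.min(0).round(4),q.max(0).round(4),np.percentile(q,[3,97],axis=0).round(4).tolist())
print("archtop",z.max())
```

```text
[(np.float64(0.046), 0), (np.float64(0.049), 0), (np.float64(0.052), 1), (np.float64(0.055), 2), (np.float64(0.058), 9), (np.float64(0.061), 24), (np.float64(0.064), 15), (np.float64(0.067), 21), (np.float64(0.07), 14), (np.float64(0.073), 24), (np.float64(0.076), 22), (np.float64(0.079), 22), (np.float64(0.082), 17), (np.float64(0.085), 26), (np.float64(0.088), 22), (np.float64(0.091), 16), (np.float64(0.094), 25), (np.float64(0.097), 25), (np.float64(0.1), 17), (np.float64(0.103), 36), (np.float64(0.106), 71), (np.float64(0.109), 39), (np.float64(0.112), 10), (np.float64(0.115), 23), (np.float64(0.118), 37), (np.float64(0.121), 20), (np.float64(0.124), 12), (np.float64(0.127), 6), (np.float64(0.13), 10), (np.float64(0.133), 5), (np.float64(0.136), 6), (np.float64(0.139), 7), (np.float64(0.142), 10), (np.float64(0.145), 9), (np.float64(0.148), 8), (np.float64(0.151), 7), (np.float64(0.154), 6), (np.float64(0.157), 1), (np.float64(0.16), 7), (np.float64(0.163), 9), (np.float64(0.166), 7), (np.float64(0.169), 9), (np.float64(0.172), 7), (np.float64(0.175), 8), (np.float64(0.178), 12), (np.float64(0.181), 15), (np.float64(0.184), 13), (np.float64(0.187), 6), (np.float64(0.19), 8), (np.float64(0.193), 10), (np.float64(0.196), 5)]
[0.4382 0.0452 0.06  ] [0.49   0.0843 0.0948] [[0.4401, 0.0474, 0.0622], [0.4824, 0.0805, 0.0944]]
[0.4372 0.0607 0.12  ] [0.4966 0.0806 0.1548] [[0.4385, 0.0657, 0.1202], [0.4943, 0.0787, 0.1526]]
archtop 0.2192293349353699
```

Call:
carry_out([
  [[-1, 0.5, 12, 0, 0], [-1, 0.5, 10, 0, 0], [-1, 0.5, 10, 0, 0]],
])

```text
t: 5.45
position: [0.4974, 0.0781, 0.1954]
ee_rot: [[0.038, 0.999, -0.01], [0.999, -0.038, -0.001], [-0.001, -0.01, -1.0]]
contact_force: [-2.1, -0.4, -4.5]
width: 0.0112
```

Call:
carry_out([
  [[-1, 0.5, 10, 0, 0], [-1, 0, 4, 0, 0], [-1, 0, 0, 0, 0]],
])

```text
t: 5.7
position: [0.5126, 0.0778, 0.1941]
ee_rot: [[0.038, 0.999, -0.013], [0.999, -0.038, -0.001], [-0.001, -0.013, -1.0]]
contact_force: [0.5, -0.2, -3.8]
width: 0.0108
```

```bash
python3 look.py 6
```

```text
5.7 [0.51261294 0.07780747 0.19406622] 0.010770812893449602 [ 0.45 -0.17 -3.75] [-0.016 -0.097  0.067]
[[0.038, 0.999, -0.013], [0.999, -0.038, -0.001], [-0.001, -0.013, -1.0]]
```

View pics/z6.png

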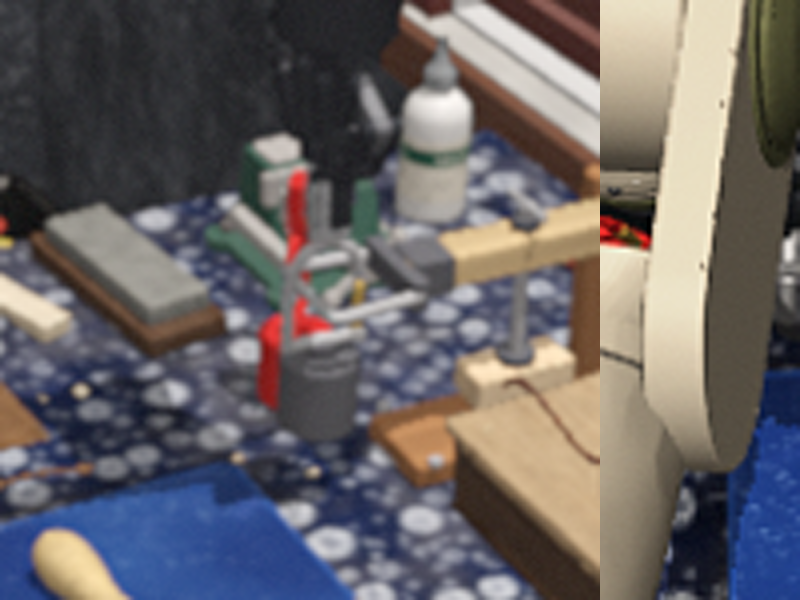

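Run:
```python
from h import *
a=cv2.imread("pics/s6.png");cv2.imwrite("pics/zz6.png",cv2.resize(a[150:225,305:375],None,fx=8,fy=8,interpolation=2))
P0=np.array([.510,.077,.0555]);off=None
for nm,p in dict(gatefoot=(.024,0,.06),gatetop=(.024,0,.098),nose=(.024,0,.104),spine=(-.024,0,.09)).items(): print(nm,((proj("side",P0+p)-[150,305])*8).round())
print("bar",((proj("side",(.503,.081,.145))-[150,305])*8))
```

```text
gatefoot [336. 261.]
gatetop [231. 265.]
nose [214. 265.]
spine [289. 127.]
bar [271.62636596 169.78981428]
```

View pics/zz6.png

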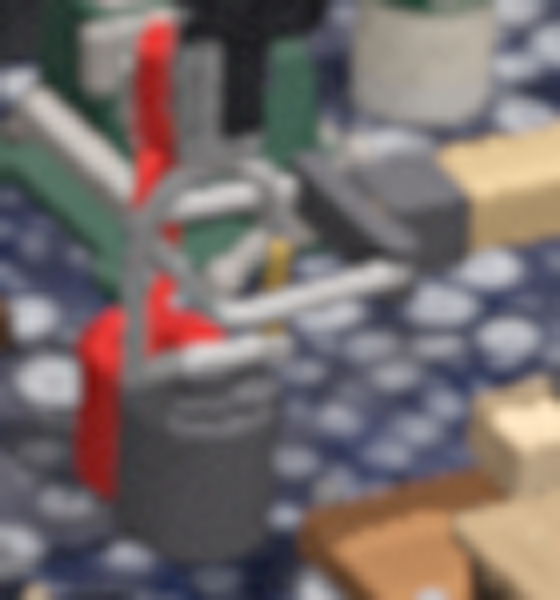

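Call:
carry_out([
  [[-1, 0, -4, 6, 0], [-1, 0, -3, 9, 0], [-1, 0, 0, 8, 0], [-1, 0, 0, 3, 0]],
])

```text
t: 6.13
position: [0.5026, 0.0783, 0.1675]
ee_rot: [[0.038, 0.999, -0.011], [0.999, -0.038, -0.001], [-0.001, -0.011, -1.0]]
contact_force: [0.3, -1.2, -3.7]
width: 0.0108
```

Call:
carry_out([
  [[-1, 0, 2, 1, 0], [-1, 0, 0, 1.5, 0], [-1, 0, 0, 0, 0]],
])

```text
t: 6.38
position: [0.5044, 0.0783, 0.1647]
ee_rot: [[0.038, 0.999, -0.011], [0.999, -0.038, -0.001], [-0.001, -0.011, -1.0]]
contact_force: [-1.1, -0.1, -2.3]
width: 0.0111
```

```bash
python3 look.py 7
python3 - <<'E'
from h import *
a=cv2.imread("pics/s7.png");cv2.imwrite("pics/zz7.png",cv2.resize(a[150:235,305:375],None,fx=7,fy=7,interpolation=2))
E
```

```text
6.3833 [0.50435726 0.07830046 0.16473072] 0.011060131145334858 [-1.06 -0.13 -2.32] [-0.024  0.209  0.01 ]
[[0.038, 0.999, -0.011], [0.999, -0.038, -0.001], [-0.001, -0.011, -1.0]]
```

View pics/zz7.png

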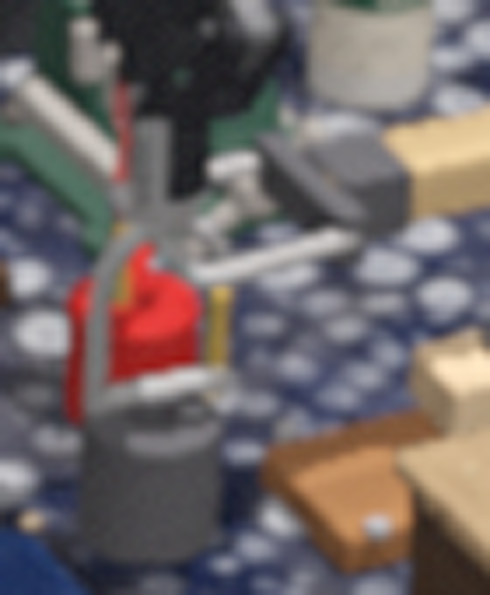

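Call:
carry_out([
  [[-1, 0, -1.5, 2, 0], [-1, 0, 0, 1, 0], [-1, 0, 0, 0, 0]],
])

```text
t: 6.73
position: [0.5045, 0.0783, 0.1649]
ee_rot: [[0.038, 0.999, -0.004], [0.999, -0.038, -0.001], [-0.002, -0.004, -1.0]]
contact_force: [-0.2, 1.0, -3.6]
width: 0.0109
```

Call:
carry_out([
  [[-1, 0, 0, 4, 0], [-1, 0, 0, 0, 0]],
])

```text
t: 6.9
position: [0.5055, 0.0782, 0.1647]
ee_rot: [[0.037, 0.999, 0.002], [0.999, -0.037, -0.002], [-0.002, 0.002, -1.0]]
contact_force: [-0.4, 0.6, -3.8]
width: 0.0111
```

Call:
carry_out([
  [[-1, 0, -2, 5, 0], [-1, 0, 0, 3, 0]],
])

```text
t: 7.07
position: [0.5065, 0.0782, 0.1639]
ee_rot: [[0.037, 0.999, 0.016], [0.999, -0.037, -0.003], [-0.003, 0.016, -1.0]]
contact_force: [-15.6, 0.2, 26.6]
width: 0.0111
```

Call:
carry_out([
  [[-1, 0, -4, -3, 0], [-1, 0, 0, 0, 0]],
])

```text
t: 7.23
position: [0.5025, 0.0784, 0.1679]
ee_rot: [[0.037, 0.999, 0.019], [0.999, -0.037, -0.004], [-0.003, 0.019, -1.0]]
contact_force: [0.3, -0.4, -4.4]
width: 0.0107
```

```bash
python3 look.py 8
python3 - <<'E'
from h import *
a=cv2.imread("pics/s8.png");cv2.imwrite("pics/zz8.png",cv2.resize(a[150:235,305:375],None,fx=7,fy=7,interpolation=2))
E
```

```text
7.2333 [0.50248145 0.07839699 0.16791258] 0.010745020475643505 [ 0.33 -0.44 -4.43] [ 0.051  0.052 -0.038]
[[0.037, 0.999, 0.019], [0.999, -0.037, -0.004], [-0.003, 0.019, -1.0]]
```

View pics/zz8.png

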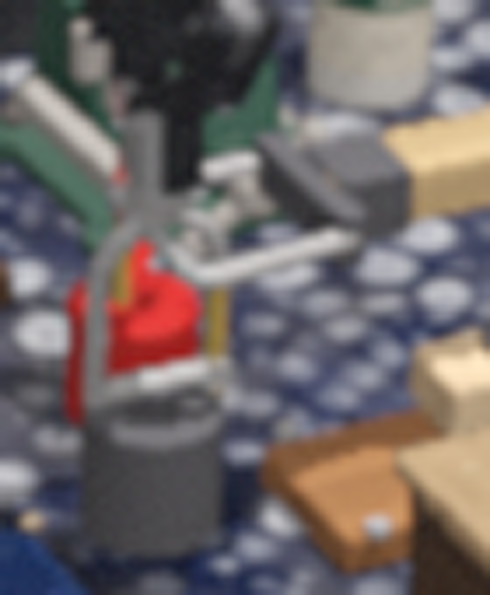

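Call:
carry_out([
  [[-1, 0, 0, 3, 0], [-1, 0, 0, 0, 0]],
])

```text
t: 7.5
position: [0.5032, 0.0783, 0.1643]
ee_rot: [[0.037, 0.999, 0.018], [0.999, -0.037, -0.004], [-0.003, 0.018, -1.0]]
contact_force: [-3.4, 0.7, 6.0]
width: 0.0108
```

Call:
carry_out([
  [[-0.3, 0, 0, 0, 0], [-0.3, 0, 0, 0, 0], [-0.3, 0, 0, 0, 0]],
])

```text
t: 7.75
position: [0.504, 0.0781, 0.1635]
ee_rot: [[0.037, 0.999, 0.019], [0.999, -0.037, -0.004], [-0.003, 0.019, -1.0]]
contact_force: [-0.8, -0.0, 0.2]
width: 0.0299
```

```bash
python3 look.py 9
python3 - <<'E'
from h import *
a=cv2.imread("pics/s9.png");cv2.imwrite("pics/zz9.png",cv2.resize(a[150:235,305:375],None,fx=7,fy=7,interpolation=2))
E
```

```text
7.75 [0.50402386 0.07811996 0.16345981] 0.029850301048497115 [-0.84 -0.    0.24] [ 0.07   0.027 -0.01 ]
[[0.037, 0.999, 0.019], [0.999, -0.037, -0.004], [-0.003, 0.019, -1.0]]
```

View pics/zz9.png

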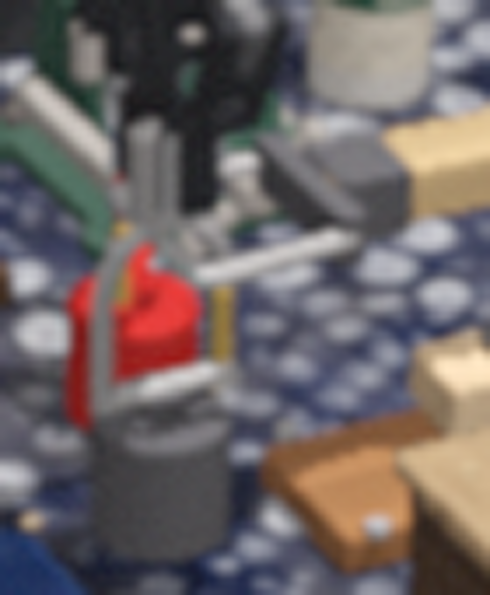

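Call:
carry_out([
  [[0.1, 0, 0, 0, 0], [0.1, 0, 0, 0, 0], [0.1, 0, 0, -5, 0], [0.1, 0, 0, -12, 0], [0.1, 0, 0, -20, 0]],
])

```text
t: 8.27
position: [0.5018, 0.0782, 0.1983]
ee_rot: [[0.037, 0.999, 0.01], [0.999, -0.037, -0.003], [-0.002, 0.011, -1.0]]
contact_force: [0.2, -0.1, 0.8]
width: 0.0465
```

Call:
carry_out([
  [[0.1, 0, 0, -30, 0], [0.1, 0, 0, -30, 0], [0.1, 0, -30, -20, 0], [0.1, 0, -35, 0, 0], [0.1, 0, -35, 0, 0]],
])

```text
t: 8.68
position: [0.4032, 0.0815, 0.2845]
ee_rot: [[0.038, 0.999, 0.017], [0.999, -0.038, -0.003], [-0.003, 0.017, -1.0]]
contact_force: [0.4, -1.3, -0.1]
width: 0.047
```

Call:
carry_out([
  [[0.1, 35, 0, 0, 0], [0.1, 35, 0, 0, 0], [0.1, 35, 0, 0, 0], [0.1, 35, 0, 0, 0], [0.1, 35, 0, 0, 0]],
])

```text
t: 9.1
position: [0.4038, 0.2573, 0.2885]
ee_rot: [[0.051, 0.998, 0.023], [0.999, -0.051, -0.004], [-0.003, 0.023, -1.0]]
contact_force: [0.3, -0.1, 0.8]
width: 0.0469
```

Call:
carry_out([
  [[0.1, 25, 0, 0, 0], [0.1, 20, 0, 0, 0], [0.1, 0, 0, 0, 0], [0.1, 0, 0, 0, 0], [0.1, 0, 0, 0, 0]],
])

```text
t: 9.52
position: [0.4044, 0.3101, 0.2894]
ee_rot: [[0.043, 0.999, 0.024], [0.999, -0.043, -0.003], [-0.002, 0.024, -1.0]]
contact_force: [0.6, 0.4, -0.0]
width: 0.047
```

```bash
python3 look.py 10
python3 - <<'E'
from h import *
a=cv2.imread("pics/s10.png");b=cv2.imread("pics/t10.png");cv2.imwrite("pics/zz10.png",np.hstack([cv2.resize(a[150:235,305:375],(490,595),interpolation=2),cv2.resize(b[150:235,200:244],(308,595),interpolation=2)]))
E
```

```text
9.5167 [0.40439066 0.31006286 0.28943784] 0.047034084797446855 [ 0.63  0.42 -0.04] [0.033 0.045 0.006]
[[0.043, 0.999, 0.024], [0.999, -0.043, -0.003], [-0.002, 0.024, -1.0]]
```

View pics/zz10.png

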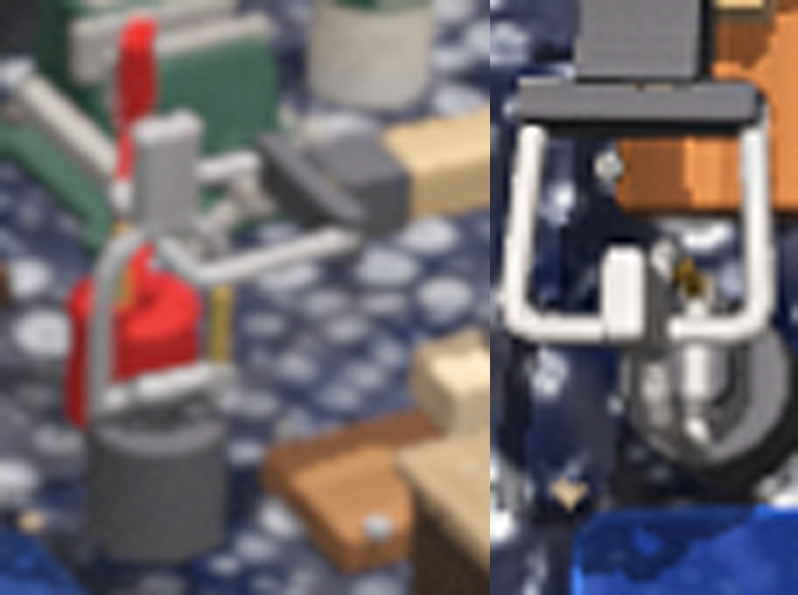

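View pics/s10.png

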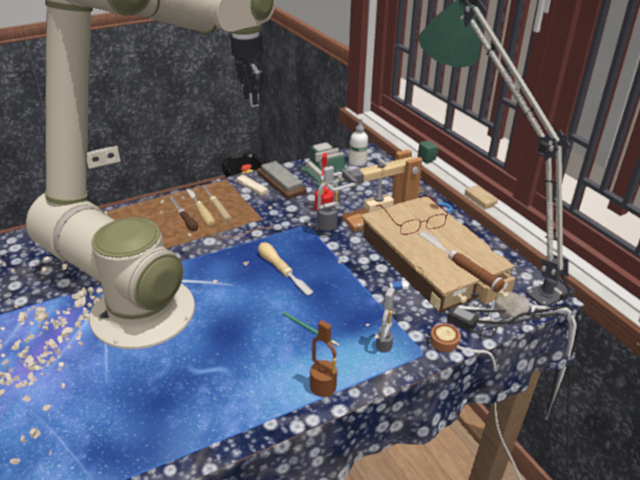

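Call:
carry_out([
  [[0.1, 0, 0, 0, 0], [0.1, 0, 0, 0, 0], [0.1, 0, 0, 0, 0], [0.1, 0, 0, 0, 0], [0.1, 0, 0, 0, 0]],
])

```text
t: 10.03
position: [0.4052, 0.3067, 0.2903]
ee_rot: [[0.049, 0.998, 0.025], [0.999, -0.049, -0.003], [-0.002, 0.025, -1.0]]
contact_force: [-0.6, 0.0, 0.4]
width: 0.0469
```

Call:
carry_out([
  [[0.1, 0, 0, 0, 0], [0.1, 0, 0, 0, 0], [0.1, 0, 0, 0, 0], [0.1, 0, 0, 0, 0], [0.1, 0, 0, 0, 0]],
])

```text
t: 10.45
position: [0.4052, 0.3064, 0.2904]
ee_rot: [[0.049, 0.998, 0.025], [0.999, -0.049, -0.003], [-0.002, 0.025, -1.0]]
contact_force: [0.7, -0.4, 0.1]
width: 0.0472
```

Run:
```python
from h import *
old=[cv2.imread(f"pics/{n}10.png").astype(int) for n in "st"]
Ts=[]
D=[]
for k in range(5):
    a,da=capture("side");b,db=capture("top")
    A=a[:,:,::-1].astype(int);B=b[:,:,::-1].astype(int)
    print(abs(A-old[0])[160:235,310:345].mean().round(2),abs(B-old[1])[180:220,210:245].mean().round(2),abs(A-old[0])[300:400,500:600].mean().round(2))
    D.append(da)
cv2.imwrite("pics/s11.png",a[:,:,::-1])
d=np.mean(D,0);Q=cloud("side",D[-1])
for lo,hi in((.03,.07),(.07,.075),(.09,.11),(.17,.2)):
    m=(Q[...,0]>.46)&(Q[...,0]<.54)&(Q[...,1]>.03)&(Q[...,1]<.11)&(Q[...,2]>lo)&(Q[...,2]<hi);q=Q[m]
    if len(q):print(lo,len(q),q.mean(0).round(4),q.min(0).round(3),q.max(0).round(3))
m=(Q[...,0]>.46)&(Q[...,0]<.54)&(Q[...,1]>.03)&(Q[...,1]<.11)&(Q[...,2]>.015)
print(np.percentile(Q[m][:,2],[0,1,5]))
print("small",recognise("side","small_weight"),recognise("side","big_weight"))
```

```text
1.14 1.17 1.41
1.13 1.19 1.41
1.14 1.2 1.41
1.14 1.17 1.41
1.14 1.15 1.42
0.03 250 [0.4932 0.0589 0.0496] [0.476 0.047 0.03 ] [0.523 0.085 0.07 ]
0.07 64 [0.4978 0.0627 0.0726] [0.477 0.048 0.07 ] [0.528 0.088 0.075]
0.09 61 [0.5022 0.0739 0.0972] [0.473 0.067 0.09 ] [0.533 0.083 0.11 ]
0.17 105 [0.5017 0.0733 0.1838] [0.491 0.068 0.17 ] [0.515 0.086 0.196]
[0.02698818 0.02908805 0.0350772 ]
small [{'centre': [327.2, 386.3], 'p': 0.79}] [{'centre': [196.0, 325.3], 'p': 0.86}, {'centre': [208.5, 328.4], 'p': 0.65}, {'centre': [368.0, 320.7], 'p': 0.58}]
```

The weight is at rest: frame differences near it are at noise level. It hangs upright with its underside about 26 mm above the table, the gate is shut and the small weight hasn't moved. I'm handing in.

```bash
python3 -c "
from rig import *
print(close_job())"
```

```text
the job is handed in; nothing more can be done
None
```

The larger (grey) weight now hangs freely by its snap hook on the front bar of the press eye. I handed the job in at about 11 s of the 45 s allowed.

I gripped the weight by its top lug, turned it so the mouth faced into the loop, and pushed it onto the bar from the front. The push force peaked at about 2 N and then dropped as the gate sprang shut. I then lowered it until the bar carried the weight, let go, and moved the arm away.

**Last checks:**
- **Position:** the weight hangs upright with its underside about 26 mm above the table. The expected height was 25 mm.
- **At rest:** five further pictures taken after it was released showed no motion above noise.
- **Gate:** it looks shut in the side picture; I had no direct reading of the gate angle.
- **Arm:** the gripper is well clear and the measured force is about zero.
- **Other weights:** the small weight is found where it stood before. The red and brown look-alikes look undisturbed in the side picture.

**What went less smoothly:** while I was lowering it, the hook pressed on the bar for one step at about 31 N (wrist reading). I backed off before letting go. The two cameras disagreed by about 4 mm sideways, which did not matter for this fit.

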